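# Unstack the work-holding parts of a dispensing machine into their storage nests

## Robot

A 7-joint arm with a two-finger parallel gripper is mounted at the origin on the work surface. World frame = base frame: x ahead of the robot, y to its left, z up, the work surface at z = 0. Lengths are in m, angles in rad, forces in N, time in s.
With the tool pointing down it reaches from about 0.375 to 0.925 m from the base axis. Payload 3.1 kg.
Tool frame: the origin (TCP) lies at the very end of the fingers, on their centre line; the grasp point (between the pads) lies env.grasp_offset behind it (env.grasp_offset is the distance from the TCP to the grasp point, in m); z points along the fingers, y is the line along which they close (so a half turn about z gives the same grasp; the last joint's range is limited). The gripper opens to 85 mm and grips with 20 to 120 N. Pads are 22 mm wide; open, the fingers measure 114 mm over their backs; the gripper's body (76 mm by 85 mm) begins 54 mm behind the grasp point. The pads swing forward as they close: fully open they stand 13 mm farther back than shut.
Start: joints at [-1.27, 0.383, 0.044, 1.598, -0.018, 1.161, -0.05], TCP at [0.252, 0.599, 0.231] pointing down, gripper open.
Joint ranges: [-2.61, 2.61], [-0.41, 2.15], [-1.48, 1.57], [0, 2.5], [-1.57, 4.71], [0.05, 1.97], [-2.85, 2.85]. Speed limits (rad/s): [2.79, 2.79, 3.14, 3.14, 3.14, 3.14, 3.14].

## Interface

Orientations are given as a rotation vector (axis times angle).
In Python, from workcell import status, viewer, ticket, env gives the robot as it stands.
- The arm moves only by the shell command python3 -m inch 'ROWS' [FORCE]. ROWS is JSON, a list of rows, each a list of 7 numbers: the turn, a rotation vector about the tool's x, y, z as a fraction of full scale, then the shift along the tool's x, y, z as a fraction of full scale, then the opening in per cent of the stroke, from 0 (shut) to 100 (fully open). In form: [[ax, ay, az, dx, dy, dz, jaw], ...]. A call has exactly 8 rows; each row shifts and turns the commanded pose from where the row before left it, along the tool's axes as they then stand; what a row does not reach is not made up. Full scale, the value 1, is 0.25 m for a shift and 90 degrees for a turn. A row lasts 1/10 s, in which the tool goes at most 50 mm and 8.59 degrees, less where a joint would pass 70% of its speed; a pose out of reach is approached as far as the arm can. A call with a number of a shift or a turn outside -1 to 1 is refused whole. A call with a gripper value outside its range is refused whole. The fingers move at their own pace and stop on an object; FORCE is the grip in N (left out, the last holds). Time passes only in rows, so rows that do not move let the fingers close, or fill a call up. It gives the time, the measured TCP pose, the force, the opening and the grip force at its end, in the units of the state.
- status.get_state(): the state, without advancing time (a new reading comes with each control period).
- viewer.capture(name): name is "side" or "top"; returns (picture, depth): 400x640x3 uint8, red, green, blue; 400x640 float32, m along the optical axis (not along the pixel's ray), 0 where there is no reading.
- viewer.camera_params(name): a dict with "vfov" (degrees; the focal length in pixels is half the picture's height over the tangent of half this angle, whatever the lens; pixels are square), "cx", "cy" (the principal point, pixels), "R" (3x3) and "t" (3): a world point X has camera coordinates R X + t. Camera axes: x right, y down, z forward; pixel columns grow to the right and rows downward; lengths in m; the calibration is good to about 2 mm. A picture is of the moment at which its call begins. camera_params takes no time and is no camera call.
- ticket.job_done(): hands the job in; it is judged then, once.
The state is a dict: "time": time; "joint_positions": joint angles; "qvel": joint speeds; "tau": joint torques, N m; "tcp_pos": TCP position; "eef_rot": TCP orientation; "force": force on the tool from outside, world axes, zero at the start; "moment": the same for the moment, N m; "opening": finger opening in m; "grasp_force": force on a finger pad.
Only numpy, scipy, OpenCV 4.12 (cv2) and the standard library are available. Lean on these libraries where they do the work, as an engineer would, in place of code of your own. Each camera call takes 0.05 s, during which the arm holds its last target. There are 200 camera calls.

## Task

Four aluminium work-holding parts stand in two stacks of two on the machine's bench. Take the stacks apart and set every part, right way up, flat inside the rim of its own black nest: the long plate in the oblong nest, the slotted square block squarely in the square nest, the wide disc in the large round nest and the small collar in the small round nest. Set the parts down rather than dropping or tipping them, let go of them all, and leave the jar and the screwdriver where they are.

Things in the scene. Friction and masses are not known exactly. Their poses are not given: they have to be found in the camera images.
- plate: Long aluminium plate, 60 (own x) x 120 (own y) x 26 mm high, with small dark bores towards both ends, lying on the table at the bottom of a stack. Origin: centre of its underside; z up. Mass about 0.4 kg.
- disc: Solid round aluminium disc, 66 mm diameter, 26 mm high, with four small dark bores near its edge, lying on the table at the bottom of the other stack. Origin: centre of its underside; z up.
- collar: Aluminium collar (thick ring) of 46 mm outer and 24 mm inner diameter, 28 mm high, standing on the middle of either the plate or the disc. Origin: centre of its underside; z up.
- block: Square aluminium block, 38 x 38 x 28 mm high, with a slot 14 mm wide and 12 mm deep across its top along its own x; it stands on the middle of whichever of plate and disc the collar is not on. Origin: centre of its underside; x and y along its sides, z up. Any quarter turn of it suits its nest.
- plate_nest: Black plastic nest, fixed: a shallow tray with a 3 mm floor and a 4 mm thick rim whose top is 8 mm above the table. Oblong: inside 76 (own x) x 136 (own y) mm. Origin: centre of its underside, on the table.
- disc_nest: Black plastic nest, fixed: a shallow tray with a 3 mm floor and a 4 mm thick rim whose top is 8 mm above the table. Large round one: 82 mm inside diameter. Origin: centre of its underside, on the table.
- collar_nest: Black plastic nest, fixed: a shallow tray with a 3 mm floor and a 4 mm thick rim whose top is 8 mm above the table. Small round one: 62 mm inside diameter. Origin: centre of its underside, on the table.
- block_nest: Black plastic nest, fixed: a shallow tray with a 3 mm floor and a 4 mm thick rim whose top is 8 mm above the table. Square: inside 54 x 54 mm, sides along its own x and y. Origin: centre of its underside, on the table.
- jar: Bystander: closed amber jar, 48 mm diameter, 85 mm high, standing at the left side of the work. Origin: centre of its underside. Leave it alone.
- screwdriver: Bystander: screwdriver about 200 mm long, lying at the right side of the work, pointing away from the robot. Origin: underside, midway along its length; its own x runs from handle to tip. Leave it alone.
Things that resemble listed ones, but are neither listed nor needed, are in the scene too. What is shaped like the disc but brown, pink or purple is not meant.

How it is judged:
By the outcome, as a careful person would: the job done as asked, in the order asked, and still so for the second after the job is handed in, with the robot touching nothing.
It also fails if it takes over 120 s, if anything falls off the work surface, if the arm or the gripper's body presses on something with over 40 N, if the wrist force passes 120 N, or if a joint passes its speed limit or range.

## Working session

There is one attempt and no reset: what is moved stays moved. The work goes in short steps, Python scripts to look and compute and a shell command to move; the robot and the scene stay as the last step left them, time stands still between calls to the robot, and variables do not carry over. Pictures are saved under pics/ and viewed, at most 14 in all, crops included, and the job is handed in when it is done.

```bash
mkdir -p pics; ls
cat > h.py <<'E'
import numpy as np, cv2
from workcell import status, viewer, ticket, env
def cap(n,f=None):
    im,d=viewer.capture(n)
    if f: cv2.imwrite('pics/'+f,im[:,:,::-1])
    return im,d
def world(n,d):
    p=viewer.camera_params(n); f=200/np.tan(np.radians(p['vfov'])/2)
    v,u=np.mgrid[0:400,0:640]
    c=np.stack([(u-p['cx'])/f*d,(v-p['cy'])/f*d,d],-1)
    return (c-np.array(p['t']))@np.array(p['R'])
E
python3 - <<'E'
from h import *
for n in('top','side'):
    im,d=cap(n,n+'0.png'); np.savez('/tmp/%s0.npz'%n,im=im,d=d); p=viewer.camera_params(n); print(n,p)
s=status.get_state();print(s,env.grasp_offset)
E
```

```text
pics
top {'vfov': 45.94854681090631, 'cx': 322.33104949589665, 'cy': 205.1385328477697, 'R': array([[-0.00175864, -0.9997419 , -0.02265033],
       [-0.99179523,  0.00463905, -0.12775253],
       [ 0.12782464,  0.02223982, -0.9915474 ]]), 't': array([0.01899127, 0.49247768, 1.55426467])}
side {'vfov': 51.01237970779423, 'cx': 312.39820390092865, 'cy': 198.61891776771415, 'R': array([[ 0.90415139, -0.4269969 , -0.01356105],
       [-0.32169814, -0.65961147, -0.67928125],
       [ 0.28110597,  0.61853565, -0.73375274]]), 't': array([-0.449946  ,  0.21240118,  0.9917004 ])}
{'time': 0.1, 'joint_positions': array([-1.2697893 ,  0.38376315,  0.04384242,  1.59942448, -0.01789534,
        1.16118192, -0.04991373]), 'qvel': array([-0.00069631, -0.00183198,  0.00044342, -0.00488158,  0.00015943,
       -0.00030757,  0.00105   ]), 'tau': array([ 2.91418582e-03, -4.34729648e+01,  1.02923200e+00, -2.50454468e+01,
        1.08156822e-02,  5.45669929e-03,  2.42698427e-06]), 'tcp_pos': array([0.25208213, 0.59820336, 0.23000296]), 'eef_rot': array([-0.62213697, -3.07902348,  0.00370622]), 'force': array([ 0.4633408 , -0.64403829, -0.00958542]), 'moment': array([0.01396355, 0.07216536, 0.05105299]), 'grasp_force': 0.0, 'opening': 0.08548306952198437} 0.0187
```

View pics/top0.png

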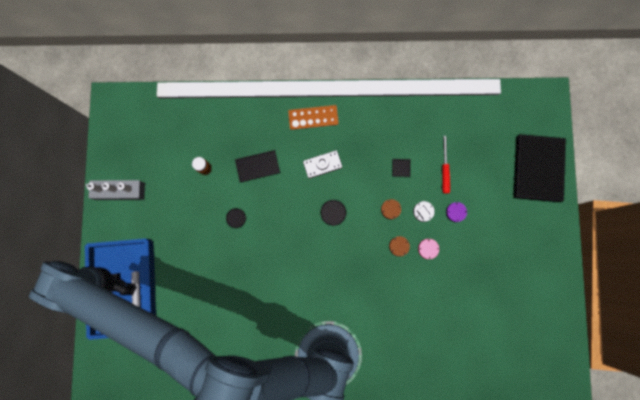

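View pics/side0.png

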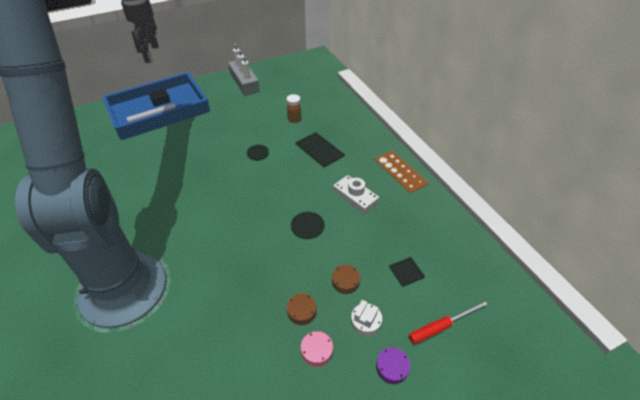

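The top view shows the plate with the collar on it at (323,164) and the disc with the block on it at (425,211). The nests are oblong (258,166), square (401,168), small round (236,218) and large round (333,212).

Disc lookalikes: brown (391,209) and (400,246), pink (429,248), purple (457,211). The aluminium disc carrying the block, at (425,211), is the right one. The grey object at (115,190) and the orange board at (314,117) aren't needed.

```bash
cat > m.py <<'E'
from h import *
def comp(mask,W,box,name,zs=(None,None)):
    m=np.zeros_like(mask); x0,y0,x1,y1=box; m[y0:y1,x0:x1]=mask[y0:y1,x0:x1]
    n,l,st,c=cv2.connectedComponentsWithStats(m.astype(np.uint8)); 
    if n<2: print(name,'none');return
    k=1+np.argmax(st[1:,4]); P=W[l==k]; P=P[np.isfinite(P).all(1)]
    r=cv2.minAreaRect((P[:,:2]*1000).astype(np.float32))
    (cx,cy),rad=cv2.minEnclosingCircle((P[:,:2]*1000).astype(np.float32))
    print(name,'n',len(P),'mean',P.mean(0).round(4),'rect',np.round(r[0],1),np.round(r[1],1),round(r[2],1),'circ',round(cx,1),round(cy,1),round(rad,1),'zmed',np.median(P[:,2]).round(4))
if __name__=='__main__':
    z=np.load('/tmp/top0.npz'); im,d=z['im'],z['d']; W=world('top',d)
    g=im.astype(int); dark=(g.max(2)<75)
    for n,b in dict(plate_nest=(230,145,285,187),block_nest=(385,152,416,184),disc_nest=(315,195,352,230),collar_nest=(220,203,252,232)).items(): comp(dark,W,b,n)
    Z=W[...,2]
    for n,b in dict(plate=(295,145,350,185),disc=(410,195,440,228)).items():
        for a,c in((.012,.1),(.012,.036),(.044,.07)): comp((Z>a)&(Z<c),W,b,n+str((a,c)))
    comp(Z>.012,W,(380,195,406,224),'brown');comp(Z>.012,W,(442,195,474,228),'purple');comp(Z>.012,W,(412,232,446,266),'pink')
    comp(Z>.03,W,(185,150,215,180),'jar')
    comp((g[...,0]>140)&(g[...,1]<70)|((Z>.008)),W,(435,130,455,197),'sd')
    z=np.load('/tmp/side0.npz'); 
    a=cv2.resize(im[130:260,210:470],None,fx=3,fy=3,interpolation=2)
    cv2.imwrite('pics/c1.png',a[:,:,::-1])
    b=cv2.resize(z['im'][160:360,290:450],None,fx=3,fy=3,interpolation=2); cv2.imwrite('pics/c2.png',b[:,:,::-1])
E
python3 m.py
```

```text
plate_nest n 1000 mean [0.6326 0.2432 0.0134] rect [469.8 160.2] [482.3 154.2] 27.0 circ 474.2 151.5 250.4 zmed 0.0039
block_nest n 326 mean [ 0.6258 -0.2521  0.0037] rect [ 624.9 -252.6] [61.5 62.3] 88.8 circ 624.8 -251.8 40.6 zmed 0.0033
disc_nest n 535 mean [ 0.4706 -0.018   0.0127] rect [408.  -33.8] [221.9  87.2] 13.8 circ 402.5 -12.0 112.8 zmed 0.0037
collar_nest n 324 mean [0.4534 0.3145 0.0093] rect [394.  160.3] [407.1  68.1] 69.2 circ 378.8 166.1 204.3 zmed 0.0041
plate(0.012, 0.1) n 627 mean [0.6326 0.0168 0.0311] rect [634.5  16.9] [ 62.3 119.7] 17.6 circ 636.0 17.3 64.7 zmed 0.0272
plate(0.012, 0.036) n 470 mean [0.6317 0.0162 0.0256] rect [634.5  16.9] [ 62.3 119.7] 17.6 circ 636.0 17.3 64.7 zmed 0.0258
plate(0.044, 0.07) n 112 mean [0.6352 0.0176 0.054 ] rect [634.7  17.8] [43.  40.4] 0.0 circ 635.8 18.0 22.9 zmed 0.0543
disc(0.012, 0.1) n 314 mean [ 0.4691 -0.3203  0.0371] rect [ 470.5 -322.2] [64.7 63.4] 1.4 circ 471.2 -323.2 33.1 zmed 0.0314
disc(0.012, 0.036) n 170 mean [ 0.4702 -0.3191  0.0258] rect [ 470.5 -322.2] [64.7 63.4] 1.4 circ 471.2 -323.2 33.1 zmed 0.026
disc(0.044, 0.07) n 114 mean [ 0.4681 -0.3214  0.053 ] rect [ 468. -322.] [37.6 39. ] 35.2 circ 467.7 -321.9 25.8 zmed 0.0531
brown n 300 mean [ 0.4775 -0.2113  0.0364] rect [ 394.3 -128. ] [ 61.7 303.5] 44.9 circ 393.0 -129.3 151.9 zmed 0.0258
purple n 318 mean [ 0.4661 -0.426   0.0455] rect [ 376.9 -244.6] [ 63.8 483.9] 26.0 circ 384.1 -241.1 242.3 zmed 0.0259
pink n 318 mean [ 0.3455 -0.3342  0.0258] rect [ 346.7 -335. ] [65.2 63.1] 89.7 circ 345.7 -335.4 33.5 zmed 0.0256
jar n 214 mean [0.619  0.4162 0.0881] rect [455.8 219. ] [576.7  45.4] 50.5 circ 468.0 209.0 288.5 zmed 0.0821
sd n 271 mean [ 0.595  -0.397   0.0384] rect [ 466.5 -261.5] [136.9 586.1] 49.1 circ 509.7 -211.6 293.0 zmed 0.0217
```

View pics/c1.png

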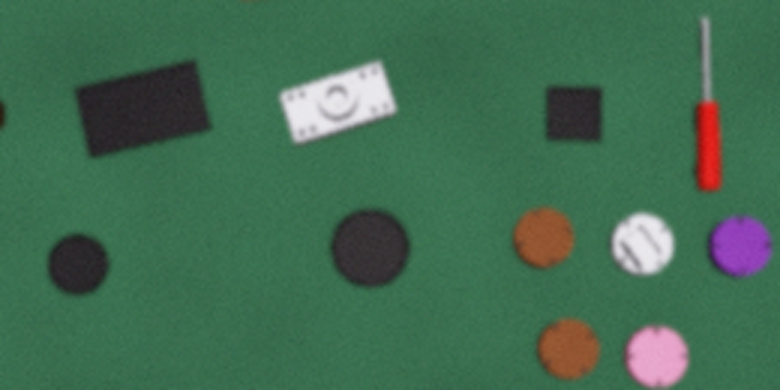

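View pics/c2.png

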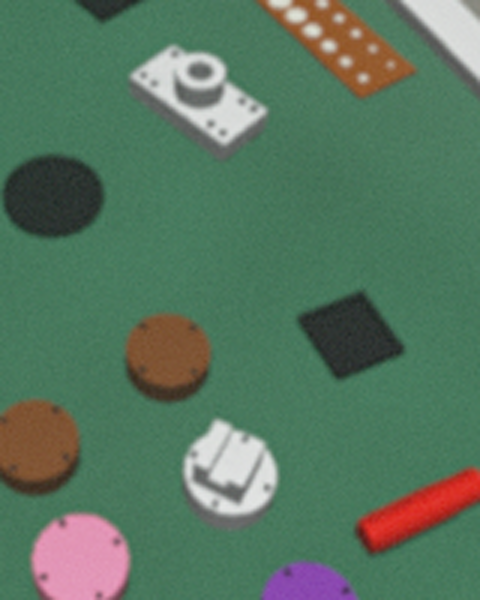

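The close crops confirm the choice: a white-metal disc with the slotted block on it, and the plate with the collar on it. The depth readings have outliers, so I'll filter them and fuse both cameras.

```bash
cat > m2.py <<'E'
from h import *
def meas(ims,spec):
    for n,(kind,x,y,r,z0,z1) in spec.items():
        for cam,(im,d) in ims.items():
            W=world(cam,d); g=im.astype(int)
            m=(np.hypot(W[...,0]-x,W[...,1]-y)<r)&(W[...,2]>z0)&(W[...,2]<z1)&(d>0)
            if kind=='dark': m&=g.max(2)<75
            m=cv2.morphologyEx(m.astype(np.uint8),cv2.MORPH_CLOSE,np.ones((3,3)))>0
            nn,l,st,c=cv2.connectedComponentsWithStats(m.astype(np.uint8))
            if nn<2: print(n,cam,'none'); continue
            P=W[l==1+np.argmax(st[1:,4])]; P=P[(P[:,2]>z0)&(P[:,2]<z1)&(np.hypot(P[:,0]-x,P[:,1]-y)<r)]
            q=(P[:,:2]*1000).astype(np.float32); R=cv2.minAreaRect(q); (a,b),rad=cv2.minEnclosingCircle(q)
            print(n,cam,len(P),'mean',(P.mean(0)*1000).round(1),'rect',np.round(R[0],1),np.round(R[1],1),round(R[2],1),'circ',round(a,1),round(b,1),round(rad,1))
if __name__=='__main__':
    ims={k:(lambda z:(z['im'],z['d']))(np.load('/tmp/%s0.npz'%k)) for k in('top','side')}
    meas(ims,dict(plate_nest=('dark',.64,.25,.12,-.01,.015),block_nest=('dark',.625,-.252,.06,-.01,.015),disc_nest=('dark',.475,-.02,.07,-.01,.015),collar_nest=('dark',.46,.32,.06,-.01,.015),
     plate=('z',.6345,.017,.09,.018,.033),disc=('z',.47,-.322,.045,.018,.033),collar=('z',.635,.018,.035,.049,.06),block=('z',.468,-.322,.035,.049,.06),blockall=('z',.468,-.322,.035,.036,.06)))
E
python3 m2.py
```

```text
plate_nest top 989 mean [634.6 244.8   3.8] rect [635.3 244.1] [ 89.4 143.1] 13.5 circ 636.0 244.3 79.9
plate_nest side 832 mean [637.1 241.8   5. ] rect [636.  243.2] [ 85.  147.6] 13.6 circ 636.2 242.4 81.0
block_nest top 324 mean [ 625.9 -252.3    3.6] rect [ 624.9 -252.6] [61.5 62.3] 88.8 circ 624.8 -251.8 40.6
block_nest side 587 mean [ 627.4 -253.9    5. ] rect [ 627.4 -254.5] [62.6 64.6] 87.3 circ 627.2 -253.9 40.7
disc_nest top 530 mean [471.7 -18.    3.7] rect [472.6 -18. ] [88.9 87.2] 13.9 circ 471.6 -17.8 45.3
disc_nest side 697 mean [473.1 -19.2   4.6] rect [472.4 -20.3] [87.  86.8] 0.5 circ 473.1 -19.3 45.0
collar_nest top 318 mean [454.  315.2   4.2] rect [455.1 315.8] [68.9 66.5] 89.0 circ 453.3 316.4 36.6
collar_nest side 260 mean [455.5 314.9   4.9] rect [455.1 314.4] [71.2 62.5] 68.5 circ 455.9 314.5 36.2
plate top 435 mean [632.8  17.   25.8] rect [634.5  16.9] [ 62.3 119.7] 17.6 circ 636.0 17.3 64.7
plate side 562 mean [634.    7.7  26.3] rect [637.6  16.9] [ 62.6 122.1] 18.6 circ 637.4 16.9 66.4
disc top 154 mean [ 471.4 -320.4   25.9] rect [ 470.5 -322.2] [64.7 63.4] 1.4 circ 471.1 -323.4 33.0
disc side 338 mean [ 469.1 -335.8   26.3] rect [ 471.3 -327.4] [56.  63.9] 53.5 circ 474.3 -323.4 33.2
collar top 94 mean [636.1  17.1  54.2] rect [635.4  17.8] [41.5 40.4] 0.0 circ 635.9 18.0 22.8
collar side 139 mean [637.8  15.6  54.3] rect [638.8  17.1] [46.2 44.1] 76.3 circ 641.1 18.1 25.0
block top 93 mean [ 468.1 -321.6   53.8] rect [ 468.1 -322.1] [37.3 38.6] 37.0 circ 466.9 -322.7 25.2
block side 108 mean [ 463.5 -312.4   54.2] rect [ 464.4 -311.4] [39.  12.6] 35.1 circ 464.9 -312.6 19.7
blockall top 140 mean [ 467.8 -321.8   50.1] rect [ 468. -322.] [37.6 39. ] 35.2 circ 467.7 -321.9 25.8
blockall side 373 mean [ 469.4 -324.1   49.2] rect [ 471.5 -322.3] [40.2 38.6] 34.9 circ 470.9 -322.9 26.0
```

```bash
cat > go.py <<'E'
import sys
from h import *
from scipy.spatial.transform import Rotation as Ro
# go.py x y z yaw_deg : turn (rotvec, units of 90deg) first, then shift in the turned tool frame (units 0.25 m)
x,y,z,a=map(float,sys.argv[1:5]); s=status.get_state()
R=Ro.from_rotvec(s['eef_rot']); best=None
for k in(0,180):
    t=np.radians(a+k); Y=np.array([np.cos(t),np.sin(t),0]); Z=np.array([0,0,-1.]); T=Ro.from_matrix(np.c_[np.cross(Y,Z),Y,Z])
    rv=(R.inv()*T).as_rotvec()
    if best is None or np.linalg.norm(rv)<np.linalg.norm(best[0]): best=(rv,T)
rv,T=best; dp=np.array([x,y,z])-s['tcp_pos']
Yc=R.as_matrix()[:,1]
print('t',round(s['time'],2),'tcp',s['tcp_pos'].round(4),'yaw',np.degrees(np.arctan2(Yc[1],Yc[0])).round(1),'q7',s['joint_positions'][6].round(2),'F',s['force'].round(1),'open',round(s['opening'],4),'grip',round(s['grasp_force'],1))
print('turn',(rv/(np.pi/2)).round(3),'| then shift',(T.inv().apply(dp)/.25).round(3),'| shift first',(R.inv().apply(dp)/.25).round(3))
E
python3 go.py .637 .018 .15 18
```

```text
t 0.1 tcp [0.2521 0.5982 0.23  ] yaw 67.2 q7 -0.05 F [ 0.5 -0.6 -0. ] open 0.0855 grip 0.0
turn [-0.001  0.001  0.546] | then shift [-2.683  0.747  0.32 ] | shift first [-2.32  -1.54   0.324]
```

```bash
python3 -m inch '[[0,0,0,-0.165,-0.11,0,100],[0,0,0,-0.165,-0.11,0,100],[0,0,0,-0.165,-0.11,0,100],[0,0,0,-0.165,-0.11,0,100],[0,0,0,-0.165,-0.11,0,100],[0,0,0,-0.165,-0.11,0,100],[0,0,0,-0.165,-0.11,0,100],[0,0,0,-0.165,-0.11,0,100]]' 40
python3 -m inch '[[0,0,0,-0.165,-0.11,0,100],[0,0,0,-0.165,-0.11,0,100],[0,0,0,-0.165,-0.11,0,100],[0,0,0,-0.165,-0.11,0,100],[0,0,0.09,0,0,0,100],[0,0,0.09,0,0,0,100],[0,0,0.09,0,0,0,100],[0,0,0.09,0,0,0,100]]'
python3 go.py .637 .018 .13 18
```

```text
time: 0.9
tcp_pos: [0.4715, 0.2661, 0.2309]
eef_rot: [-0.622, -3.079, 0.0]
force: [0.2, 1.0, -0.7]
opening: 0.0857
grasp_force: 0.0
time: 1.7
tcp_pos: [0.58, 0.1024, 0.2306]
eef_rot: [-1.465, -2.778, 0.001]
force: [-0.2, -0.3, -0.3]
opening: 0.0853
grasp_force: 0.0
t 1.7 tcp [0.58   0.1024 0.2306] yaw 34.4 q7 0.48 F [-0.2 -0.3 -0.3] open 0.0853 grip 0.0
turn [-0.001 -0.     0.182] | then shift [-0.391  0.113  0.402] | shift first [-0.408 -0.002  0.402]
```

```bash
python3 -m inch '[[0,0,0.091,0,0,0,100],[0,0,0.091,0,0,0,100],[0,0,0,-0.13,0.038,0,100],[0,0,0,-0.13,0.038,0,100],[0,0,0,-0.131,0.037,0.1,100],[0,0,0,0,0,0.15,100],[0,0,0,0,0,0.15,100],[0,0,0,0,0,0,100]]'
python3 - <<'E'
from h import *
im,d=cap('side','s1.png'); im2,_=cap('top')
a=cv2.resize(im[60:280,250:450],None,fx=2.5,fy=2.5,interpolation=2); b=cv2.resize(im2[120:230,250:380],(400,340))
o=np.zeros((550,800,3),np.uint8); o[:550,:500]=a[:550]; o[:340,500:800]=b[:,:300]
cv2.imwrite('pics/s1c.png',a[:,:,::-1])
E
python3 go.py .637 .018 .032 18
```

```text
time: 2.5
tcp_pos: [0.6322, 0.0188, 0.1245]
eef_rot: [-1.832, -2.539, 0.015]
force: [-1.1, 0.6, -0.9]
opening: 0.0855
grasp_force: 0.0
t 2.6 tcp [0.6372 0.0191 0.1305] yaw 18.4 q7 0.44 F [-0.2  1.   0.8] open 0.0852 grip 0.0
turn [-0.002 -0.     0.004] | then shift [-0.004 -0.002  0.394] | shift first [-0.004 -0.001  0.394]
```

View pics/s1c.png

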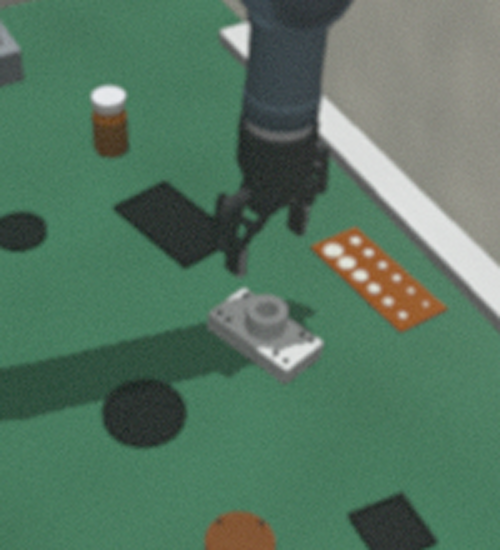

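The gripper is above the collar (crop pixel 266,315), with its fingers on either side. Next: descend, grip and lift.

```bash
python3 -m inch '[[0,0,0,0,0,0.13,100],[0,0,0,0,0,0.13,100],[0,0,0,0,0,0.08,100],[0,0,0,0,0,0.054,100],[0,0,0,0,0,0,100],[0,0,0,0,0,0,40],[0,0,0,0,0,0,40],[0,0,0,0,0,0,40]]' 40
python3 -m inch '[[0,0,0,0,0,0,40],[0,0,0,0,0,0,40],[0,0,0,0,0,0,40],[0,0,0,0,0,0,40],[0,0,0,0,0,0,40],[0,0,0,0,0,0,40],[0,0,0,0,0,0,40],[0,0,0,0,0,0,40]]' 40
```

```text
time: 3.4
tcp_pos: [0.6393, 0.0188, 0.0346]
eef_rot: [1.837, 2.546, 0.003]
force: [-1.6, 1.4, 35.7]
opening: 0.0439
grasp_force: 32.4
time: 4.2
tcp_pos: [0.6397, 0.0188, 0.0348]
eef_rot: [1.837, 2.546, 0.004]
force: [-0.9, 0.3, 5.3]
opening: 0.0437
grasp_force: 42.4
```

```bash
python3 -m inch '[[0,0,0,0,0,-0.04,30],[0,0,0,0,0,-0.08,30],[0,0,0,0,0,-0.12,30],[0,0,0,0,0,-0.12,30],[0,0,0,0,0,-0.12,30],[0,0,0,0,0,0,30],[0,0,0,0,0,0,30],[0,0,0,0,0,0,30]]' 60
python3 - <<'E'
from h import *
im,d=cap('side')
a=cv2.resize(im[100:260,250:450],None,fx=3,fy=3,interpolation=2);cv2.imwrite('pics/s2c.png',a[:,:,::-1])
E
python3 go.py .455 .315 .15 45
```

```text
time: 5.0
tcp_pos: [0.6364, 0.019, 0.1511]
eef_rot: [-1.837, -2.546, 0.003]
force: [0.1, 0.1, -1.9]
opening: 0.0433
grasp_force: 62.2
t 5.05 tcp [0.6363 0.019  0.1507] yaw 18.4 q7 0.44 F [ 0.4  0.1 -0.8] open 0.0432 grip 62.2
turn [-0.002 -0.001 -0.296] | then shift [1.35  0.324 0.003] | shift first [ 1.352 -0.315  0.005]
```

View pics/s2c.png

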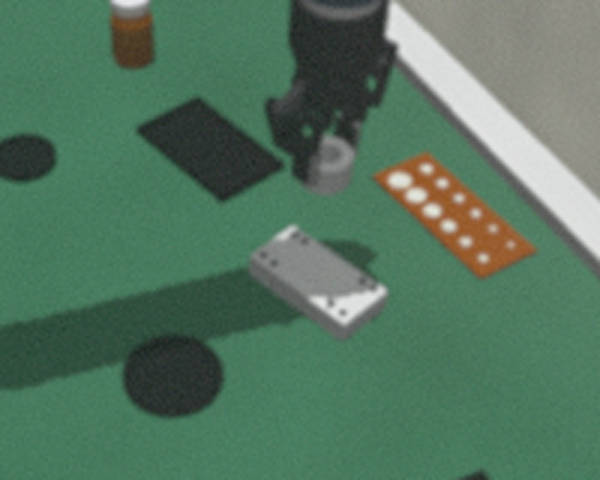

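The collar is held clear at crop (330,160), and the plate still lies below it. Next: carry it to the small round nest.

```bash
python3 -m inch '[[0,0,0,0.169,-0.0394,0,30],[0,0,0,0.169,-0.0394,0,30],[0,0,0,0.169,-0.0394,0,30],[0,0,0,0.169,-0.0394,0,30],[0,0,0,0.169,-0.0394,0,30],[0,0,0,0.169,-0.0394,0,30],[0,0,0,0.169,-0.0394,0,30],[0,0,0,0.169,-0.0394,0,30]]' 60
python3 -m inch '[[0,0,0,0,0,0.1,30],[0,0,0,0,0,0.1,30],[0,0,0,0,0,0.1,30],[0,0,0,0,0,0.1,30],[0,0,0,0,0,0,30],[0,0,0,0,0,0,30],[0,0,0,0,0,0,30],[0,0,0,0,0,0,30]]' 60
python3 - <<'E'
from h import *
im,d=cap('side')
a=cv2.resize(im[70:230,190:390],None,fx=3,fy=3,interpolation=2);cv2.imwrite('pics/s3c.png',a[:,:,::-1])
E
python3 go.py .455 .315 .014 18.4
```

```text
time: 5.85
tcp_pos: [0.4546, 0.3154, 0.1512]
eef_rot: [-1.838, -2.547, 0.005]
force: [0.4, 0.6, -0.9]
opening: 0.0435
grasp_force: 62.1
time: 6.65
tcp_pos: [0.4579, 0.3155, 0.0542]
eef_rot: [1.838, 2.547, 0.004]
force: [0.3, 0.5, -1.3]
opening: 0.0433
grasp_force: 62.0
t 6.7 tcp [0.4578 0.3155 0.0542] yaw 18.4 q7 -0.16 F [ 0.3 -0.4 -0.9] open 0.0435 grip 62.0
turn [ 0.002 -0.001 -0.   ] | then shift [ 0.002 -0.011  0.161] | shift first [ 0.002 -0.011  0.161]
```

View pics/s3c.png

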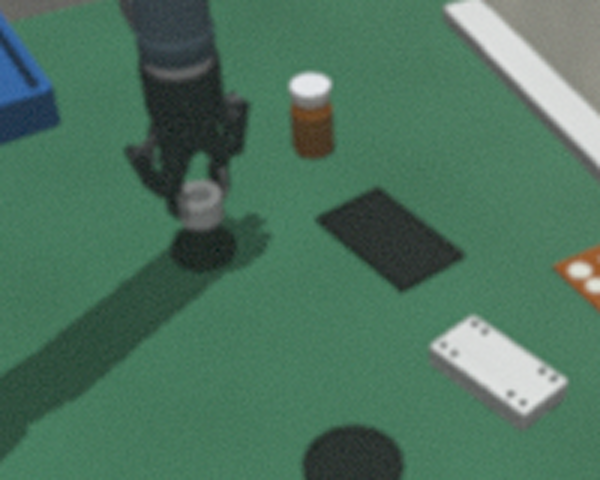

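The collar is upright at crop (200,205), right over its nest at (203,245). I'll lower it gently.

```bash
python3 -m inch '[[0,0,0,0,-0.011,0.06,30],[0,0,0,0,0,0.05,30],[0,0,0,0,0,0.03,30],[0,0,0,0,0,0.012,30],[0,0,0,0,0,0.008,30],[0,0,0,0,0,0,30],[0,0,0,0,0,0,30],[0,0,0,0,0,0,30]]' 60; python3 go.py .455 .315 .0118 18.4
```

```text
time: 7.5
tcp_pos: [0.4545, 0.3142, 0.0132]
eef_rot: [1.838, 2.547, 0.001]
force: [0.5, -1.4, -1.0]
opening: 0.0433
grasp_force: 62.1
t 7.5 tcp [0.4545 0.3142 0.0132] yaw 18.4 q7 -0.13 F [ 0.5 -1.4 -1. ] open 0.0433 grip 62.1
turn [ 0.001 -0.    -0.   ] | then shift [0.003 0.003 0.006] | shift first [0.003 0.003 0.006]
```

```bash
python3 -m inch '[[0,0,0,0,0,0.004,30],[0,0,0,0,0,0,30],[0,0,0,0,0,0.002,30],[0,0,0,0,0,0,30],[0,0,0,0,0,0.002,30],[0,0,0,0,0,0,30],[0,0,0,0,0,0.002,30],[0,0,0,0,0,0,30]]' 60
```

```text
time: 8.3
tcp_pos: [0.4544, 0.3142, 0.0119]
eef_rot: [-1.838, -2.547, -0.001]
force: [-4.0, -1.9, 12.0]
opening: 0.0434
grasp_force: 63.6
```

```bash
python3 -m inch '[[0,0,0,0,0,0,60],[0,0,0,0,0,0,70],[0,0,0,0,0,0,80],[0,0,0,0,0,0,80],[0,0,0,0,0,-0.04,90],[0,0,0,0,0,-0.16,100],[0,0,0,0,0,-0.2,100],[0,0,0,0,0,-0.2,100]]' 60
python3 go.py .469 -.3225 .15 -55; python3 go.py .469 -.3225 .15 35
```

```text
time: 9.1
tcp_pos: [0.4537, 0.3133, 0.1619]
eef_rot: [1.839, 2.547, -0.002]
force: [1.0, 1.3, -1.1]
opening: 0.0856
grasp_force: 0.0
t 9.1 tcp [0.4537 0.3133 0.1619] yaw 18.4 q7 -0.23 F [ 1.   1.3 -1.1] open 0.0856 grip 0.0
turn [-0.     0.001  0.815] | then shift [-1.408  2.119  0.047] | shift first [-2.433 -0.742  0.05 ]
t 9.1 tcp [0.4537 0.3133 0.1619] yaw 18.4 q7 -0.23 F [ 1.   1.3 -1.1] open 0.0856 grip 0.0
turn [-0.001  0.    -0.185] | then shift [-2.119 -1.408  0.047] | shift first [-2.433 -0.742  0.05 ]
```

```bash
python3 -m inch '[[0,0,0,-0.187,-0.057,0,100],[0,0,0,-0.187,-0.057,0,100],[0,0,0,-0.187,-0.057,0,100],[0,0,0,-0.187,-0.057,0,100],[0,0,0,-0.187,-0.057,0,100],[0,0,0,-0.187,-0.057,0,100],[0,0,0,-0.187,-0.057,0,100],[0,0,0,-0.187,-0.057,0,100]]' 60
python3 -m inch '[[0,0,0,-0.187,-0.057,0,100],[0,0,0,-0.187,-0.057,0,100],[0,0,0,-0.187,-0.057,0,100],[0,0,0,-0.187,-0.057,0,100],[0,0,0,-0.187,-0.057,0,100],[0,0,0.09,0,0,0,100],[0,0,0.09,0,0,0,100],[0,0,0.09,0,0,0,100]]' 60
python3 -m inch '[[0,0,0.09,0,0,0,100],[0,0,0.09,0,0,0,100],[0,0,0.09,0,0,0,100],[0,0,0.09,0,0,0,100],[0,0,0.09,0,0,0,100],[0,0,0.09,0,0,0,100],[0,0,0,0,0,0,100],[0,0,0,0,0,0,100]]' 60
python3 - <<'E'
from h import *
from m2 import meas
S={k:cap(k) for k in('top','side')}; im=S['side'][0]
meas(S,dict(collar=('z',.455,.315,.03,.02,.04),block=('z',.469,-.3225,.03,.036,.06)))
a=cv2.resize(im[200:380,260:460],None,fx=3,fy=3,interpolation=2);cv2.imwrite('pics/s4c.png',a[:,:,::-1])
E
python3 go.py .469 -.3225 .032 -55
```

```text
time: 9.9
tcp_pos: [0.4637, -0.0788, 0.1611]
eef_rot: [1.838, 2.547, 0.003]
force: [1.1, 0.0, 1.0]
opening: 0.0854
grasp_force: 0.0
time: 10.7
tcp_pos: [0.4694, -0.3223, 0.1608]
eef_rot: [2.342, 2.094, 0.001]
force: [-0.2, -0.3, 0.9]
opening: 0.0855
grasp_force: 0.0
time: 11.5
tcp_pos: [0.47, -0.3211, 0.1605]
eef_rot: [2.991, 0.962, 0.0]
force: [0.1, -0.3, 1.0]
opening: 0.0857
grasp_force: 0.0
collar top 118 mean [452.  313.1  29.8] rect [451.9 313. ] [45.5 42.6] 48.7 circ 452.3 312.6 23.2
collar side 136 mean [455.1 309.1  29.3] rect [454.7 310.8] [43.4 44.8] 52.8 circ 454.7 313.2 25.4
block top none
block side 373 mean [ 469.4 -324.2   49.3] rect [ 471.6 -322.3] [40.7 38.5] 35.2 circ 471.1 -322.8 26.3
t 11.6 tcp [ 0.4699 -0.3212  0.1605] yaw -54.4 q7 0.02 F [ 1.2 -0.4 -0.2] open 0.085 grip 0.0
turn [-0.    -0.     0.007] | then shift [-0.006  0.002  0.514] | shift first [-0.006  0.002  0.514]
```

View pics/s4c.png

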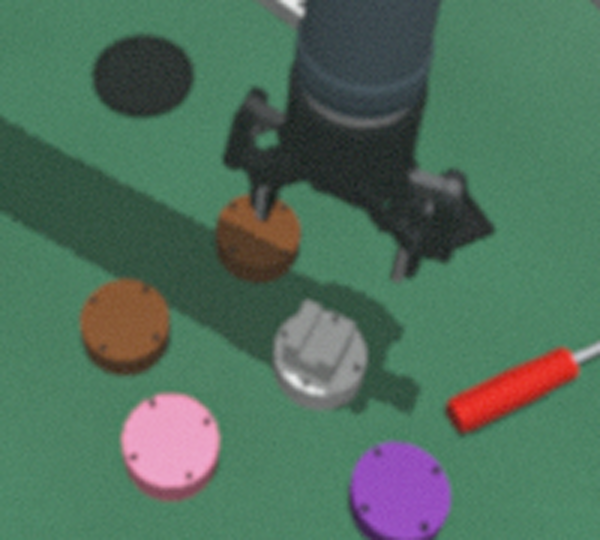

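The collar's top is at the expected height in its nest. The block is at crop (325,340) between the open fingers, and the lookalike discs are clear of them. I'll descend and grip.

```bash
python3 -m inch '[[0,0,0.007,-0.006,0.002,0.15,100],[0,0,0,0,0,0.15,100],[0,0,0,0,0,0.12,100],[0,0,0,0,0,0.06,100],[0,0,0,0,0,0.034,100],[0,0,0,0,0,0,100],[0,0,0,0,0,0,70],[0,0,0,0,0,0,50]]' 40
python3 -m inch '[[0,0,0,0,0,0,40],[0,0,0,0,0,0,35],[0,0,0,0,0,0,30],[0,0,0,0,0,0,30],[0,0,0,0,0,0,30],[0,0,0,0,0,0,30],[0,0,0,0,0,0,30],[0,0,0,0,0,0,30]]' 40
python3 go.py .626 -.253 .15 -1.5; python3 go.py .626 -.253 .15 -91.5
```

```text
time: 12.4
tcp_pos: [0.4701, -0.3235, 0.0333]
eef_rot: [2.995, 0.94, 0.003]
force: [-0.3, 0.9, -0.1]
opening: 0.0591
grasp_force: 0.0
time: 13.2
tcp_pos: [0.47, -0.3233, 0.033]
eef_rot: [2.996, 0.94, 0.003]
force: [-0.9, 0.5, 5.6]
opening: 0.0369
grasp_force: 42.5
t 13.2 tcp [ 0.47   -0.3233  0.033 ] yaw -55.2 q7 0.14 F [-0.9  0.5  5.6] open 0.0369 grip 42.5
turn [ 0.002 -0.    -0.596] | then shift [ 0.297  0.617 -0.468] | shift first [ 0.673  0.127 -0.467]
t 13.2 tcp [ 0.47   -0.3233  0.033 ] yaw -55.2 q7 0.14 F [-0.9  0.5  5.6] open 0.0369 grip 42.5
turn [ 0.001 -0.001  0.404] | then shift [ 0.617 -0.297 -0.468] | shift first [ 0.673  0.127 -0.467]
```

```bash
python3 -m inch '[[0,0,0,0,0,-0.04,30],[0,0,0,0,0,-0.08,30],[0,0,0,0,0,-0.12,30],[0,0,0,0,0,-0.12,30],[0,0,0,0,0,-0.12,30],[0,0,0,0.168,0.032,0,30],[0,0,0,0.168,0.032,0,30],[0,0,0,0.168,0.032,0,30]]' 60
python3 -m inch '[[0,0,0,0.168,0.032,0,30],[0,0,0.081,0,0,0,30],[0,0,0.081,0,0,0,30],[0,0,0.081,0,0,0,30],[0,0,0.081,0,0,0,30],[0,0,0.081,0,0,0,30],[0,0,0,0,0,0.1,30],[0,0,0,0,0,0.12,30]]' 60
python3 -m inch '[[0,0,0,0,0,0.12,30],[0,0,0,0,0,0.06,30],[0,0,0,0,0,0,30],[0,0,0,0,0,0,30],[0,0,0,0,0,0,30],[0,0,0,0,0,0,30],[0,0,0,0,0,0,30],[0,0,0,0,0,0,30]]' 60
python3 - <<'E'
from h import *
from m2 import meas
S={k:cap(k) for k in('top','side')}; im=S['side'][0]
meas(S,dict(disc=('z',.4715,-.323,.042,.018,.033)))
a=cv2.resize(im[190:370,320:520],None,fx=3,fy=3,interpolation=2);cv2.imwrite('pics/s5c.png',a[:,:,::-1])
E
python3 go.py .626 -.253 .012 -91.5
```

```text
time: 14.0
tcp_pos: [0.5868, -0.2691, 0.1521]
eef_rot: [-2.997, -0.939, -0.0]
force: [1.3, -0.5, -0.7]
opening: 0.0368
grasp_force: 61.2
time: 14.8
tcp_pos: [0.6258, -0.2531, 0.0975]
eef_rot: [3.14, -0.044, 0.003]
force: [-0.8, -0.4, -0.4]
opening: 0.0366
grasp_force: 61.1
time: 15.6
tcp_pos: [0.6255, -0.253, 0.0525]
eef_rot: [3.141, -0.044, 0.002]
force: [-0.6, 0.3, -0.9]
opening: 0.0366
grasp_force: 61.1
disc top 292 mean [ 470.9 -323.    25.3] rect [ 470.4 -323.5] [63.9 62.7] 67.0 circ 471.1 -323.5 33.2
disc side 716 mean [ 473.1 -325.2   26.3] rect [ 474.4 -323.7] [66.6 62.8] 59.6 circ 474.3 -323.5 33.5
t 15.7 tcp [ 0.6253 -0.2528  0.0521] yaw -91.6 q7 -0.68 F [ 0.2 -0.2 -0.9] open 0.0366 grip 61.1
turn [-0.    -0.    -0.001] | then shift [0.003 0.001 0.16 ] | shift first [0.003 0.001 0.16 ]
```

View pics/s5c.png

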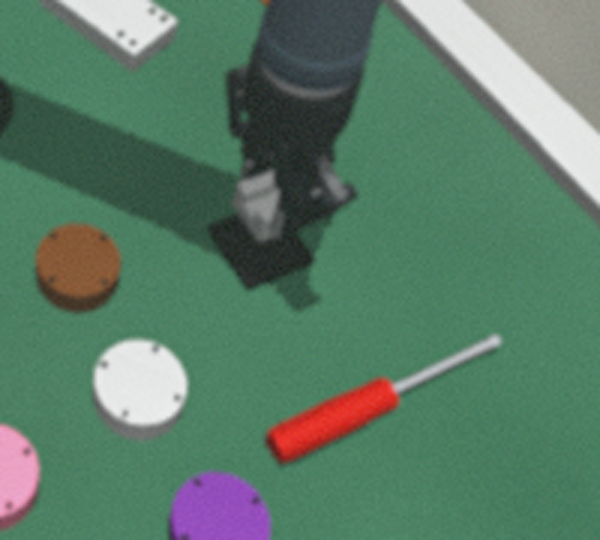

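The block is held at crop (262,205), aligned above its nest at (260,250). The screwdriver is clear. Lowering now.

```bash
python3 -m inch '[[0,0,0,0.003,0.001,0.06,30],[0,0,0,0,0,0.05,30],[0,0,0,0,0,0.03,30],[0,0,0,0,0,0.014,30],[0,0,0,0,0,0.008,30],[0,0,0,0,0,0,30],[0,0,0,0,0,0.003,30],[0,0,0,0,0,0,30]]' 60; python3 -m inch '[[0,0,0,0,0,0.002,30],[0,0,0,0,0,0,30],[0,0,0,0,0,0,30],[0,0,0,0,0,0,30],[0,0,0,0,0,0,30],[0,0,0,0,0,0,30],[0,0,0,0,0,0,30],[0,0,0,0,0,0,30]]' 60
```

```text
time: 16.5
tcp_pos: [0.6261, -0.2533, 0.0109]
eef_rot: [3.141, -0.044, 0.001]
force: [-0.2, -0.1, -1.1]
opening: 0.0365
grasp_force: 61.1
time: 17.3
tcp_pos: [0.626, -0.2531, 0.0102]
eef_rot: [3.141, -0.044, 0.001]
force: [-0.0, -1.0, 0.9]
opening: 0.0367
grasp_force: 61.1
```

```bash
python3 -m inch '[[0,0,0,0,0,0.002,30],[0,0,0,0,0,0,30],[0,0,0,0,0,0.002,30],[0,0,0,0,0,0,30],[0,0,0,0,0,0.001,30],[0,0,0,0,0,0,30],[0,0,0,0,0,0,30],[0,0,0,0,0,0,30]]' 60
```

```text
time: 18.1
tcp_pos: [0.626, -0.2531, 0.0102]
eef_rot: [-3.14, 0.044, -0.001]
force: [-2.3, 1.6, 8.5]
opening: 0.0368
grasp_force: 62.3
```

```bash
python3 -m inch '[[0,0,0,0,0,0,55],[0,0,0,0,0,0,65],[0,0,0,0,0,0,75],[0,0,0,0,0,0,75],[0,0,0,0,0,-0.04,90],[0,0,0,0,0,-0.14,100],[0,0,0,0,0,-0.16,100],[0,0,0,0,0,-0.16,100]]' 60
python3 go.py .4722 -.3235 .12 -40
```

```text
time: 18.9
tcp_pos: [0.6255, -0.2532, 0.1354]
eef_rot: [3.141, -0.045, -0.001]
force: [-0.5, -0.4, 0.1]
opening: 0.0857
grasp_force: 0.0
t 18.9 tcp [ 0.6255 -0.2532  0.1354] yaw -91.6 q7 -0.73 F [-0.5 -0.4  0.1] open 0.0857 grip 0.0
turn [-0.     0.    -0.574] | then shift [-0.609 -0.289  0.062] | shift first [-0.605  0.299  0.062]
```

```bash
python3 -m inch '[[0,0,0,-0.151,0.075,0,100],[0,0,0,-0.151,0.075,0,100],[0,0,0,-0.151,0.075,0,100],[0,0,0,-0.152,0.074,0,100],[0,0,-0.082,0,0,0,100],[0,0,-0.082,0,0,0,100],[0,0,-0.082,0,0,0,100],[0,0,-0.082,0,0,0,100]]' 60
python3 -m inch '[[0,0,-0.082,0,0,0,100],[0,0,-0.082,0,0,0,100],[0,0,-0.082,0,0,0,100],[0,0,0,0,0,0.1,100],[0,0,0,0,0,0.1,100],[0,0,0,0,0,0,100],[0,0,0,0,0,0,100],[0,0,0,0,0,0,100]]' 60
python3 - <<'E'
from h import *
from m2 import meas
S={k:cap(k) for k in('top','side')}; im=S['side'][0]
meas(S,dict(block=('z',.626,-.253,.03,.022,.04)))
a=cv2.resize(im[200:380,270:470],None,fx=3,fy=3,interpolation=2);cv2.imwrite('pics/s6c.png',a[:,:,::-1])
E
python3 go.py .4722 -.3235 .003 -40
```

```text
time: 19.7
tcp_pos: [0.4723, -0.324, 0.1345]
eef_rot: [3.047, 0.764, 0.001]
force: [-0.1, 0.6, -0.1]
opening: 0.0854
grasp_force: 0.0
time: 20.5
tcp_pos: [0.4732, -0.3246, 0.0853]
eef_rot: [2.845, 1.327, 0.002]
force: [0.7, -0.6, 0.1]
opening: 0.0855
grasp_force: 0.0
block top 100 mean [ 623.8 -252.7   29.9] rect [ 624.2 -251.5] [37.5 40. ] 89.8 circ 623.9 -252.9 25.2
block side 203 mean [ 627.  -253.8   30.2] rect [ 627.4 -252.9] [39.6 39.8] 87.3 circ 628.5 -253.4 25.4
t 20.6 tcp [ 0.4734 -0.3244  0.0853] yaw -40.0 q7 0.31 F [ 0.5  0.3 -0. ] open 0.0853 grip 0.0
turn [ 0.002 -0.     0.   ] | then shift [-0.    -0.006  0.329] | shift first [-0.    -0.007  0.329]
```

View pics/s6c.png

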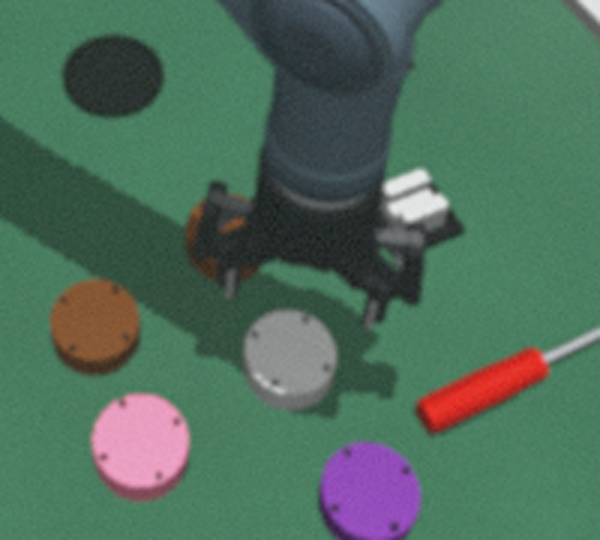

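The block sits in the square nest at crop (415,195). The disc at (290,358) is between the fingers, with the other discs clear. I'll descend and grip.

```bash
python3 -m inch '[[0,0,0,0,-0.006,0.1,100],[0,0,0,0,0,0.1,100],[0,0,0,0,0,0.08,100],[0,0,0,0,0,0.04,100],[0,0,0,0,0,0.005,100],[0,0,0,0,0,0,100],[0,0,0,0,0,0,85],[0,0,0,0,0,0,75]]' 40
python3 -m inch '[[0,0,0,0,0,0,70],[0,0,0,0,0,0,65],[0,0,0,0,0,0,60],[0,0,0,0,0,0,60],[0,0,0,0,0,0,60],[0,0,0,0,0,0,60],[0,0,0,0,0,0,60],[0,0,0,0,0,0,60]]' 60
python3 go.py .4725 -.0185 .1 -40
```

```text
time: 21.4
tcp_pos: [0.4726, -0.3236, 0.0043]
eef_rot: [2.845, 1.328, 0.003]
force: [-0.8, -0.7, 2.9]
opening: 0.0647
grasp_force: 37.3
time: 22.2
tcp_pos: [0.4727, -0.3237, 0.0046]
eef_rot: [2.845, 1.328, 0.004]
force: [-0.3, 0.7, 5.5]
opening: 0.0638
grasp_force: 64.7
t 22.2 tcp [ 0.4727 -0.3237  0.0046] yaw -40.0 q7 0.39 F [-0.3  0.7  5.5] open 0.0638 grip 64.7
turn [ 0.002 -0.001  0.   ] | then shift [ 0.935 -0.785 -0.382] | shift first [ 0.936 -0.783 -0.383]
```

```bash
python3 -m inch '[[0,0,0,0,0,-0.04,55],[0,0,0,0,0,-0.08,55],[0,0,0,0,0,-0.13,55],[0,0,0,0,0,-0.13,55],[0,0,0,0.1337,-0.112,0,55],[0,0,0,0.1337,-0.112,0,55],[0,0,0,0.1337,-0.112,0,55],[0,0,0,0.1337,-0.112,0,55]]' 70
python3 -m inch '[[0,0,0,0.1337,-0.112,0,55],[0,0,0,0.1337,-0.112,0,55],[0,0,0,0.1337,-0.112,0,55],[0,0,0,0,0,0.1,55],[0,0,0,0,0,0.1,55],[0,0,0,0,0,0,55],[0,0,0,0,0,0,55],[0,0,0,0,0,0,55]]' 70
python3 - <<'E'
from h import *
im,_=cap('side')
a=cv2.resize(im[120:300,220:420],None,fx=3,fy=3,interpolation=2);cv2.imwrite('pics/s7c.png',a[:,:,::-1])
E
python3 go.py .4725 -.0185 .0095 -40
```

```text
time: 23.0
tcp_pos: [0.4707, -0.1464, 0.0978]
eef_rot: [-2.846, -1.327, -0.001]
force: [-0.0, 0.4, -2.2]
opening: 0.0636
grasp_force: 78.0
time: 23.8
tcp_pos: [0.4723, -0.0183, 0.0487]
eef_rot: [2.847, 1.326, 0.003]
force: [-0.0, -0.0, -3.4]
opening: 0.0634
grasp_force: 78.3
t 23.85 tcp [ 0.4725 -0.0182  0.0488] yaw -40.1 q7 -0.23 F [-0.3  0.  -2.2] open 0.0635 grip 78.3
turn [ 0.001 -0.001 -0.001] | then shift [-0.001  0.001  0.157] | shift first [-0.001  0.001  0.157]
```

View pics/s7c.png

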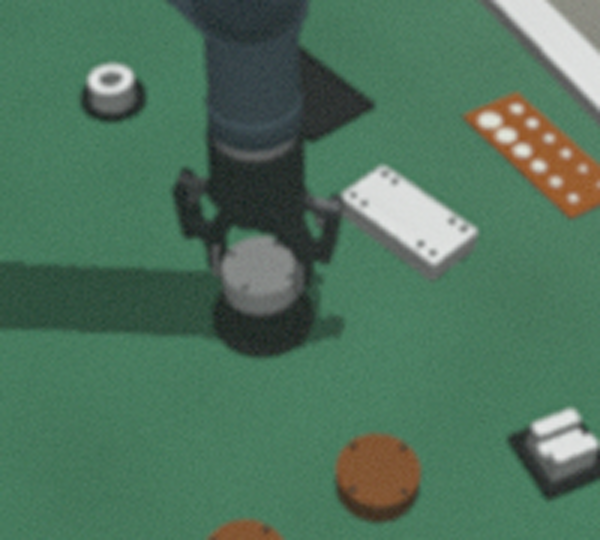

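The disc is held level at crop (262,275) over the large nest at (263,315). The collar (110,88) and block (560,445) are in their nests. Lowering now.

```bash
python3 -m inch '[[0,0,0,0,0,0.06,55],[0,0,0,0,0,0.05,55],[0,0,0,0,0,0.03,55],[0,0,0,0,0,0.012,55],[0,0,0,0,0,0.006,55],[0,0,0,0,0,0,55],[0,0,0,0,0,0.003,55],[0,0,0,0,0,0,55]]'; python3 -m inch '[[0,0,0,0,0,0.002,55],[0,0,0,0,0,0,55],[0,0,0,0,0,0.001,55],[0,0,0,0,0,0,55],[0,0,0,0,0,0.001,55],[0,0,0,0,0,0,55],[0,0,0,0,0,0,55],[0,0,0,0,0,0,55]]'
```

```text
time: 24.65
tcp_pos: [0.4718, -0.0174, 0.0077]
eef_rot: [2.847, 1.329, 0.001]
force: [-0.8, 0.3, 0.8]
opening: 0.0639
grasp_force: 78.8
time: 25.45
tcp_pos: [0.4719, -0.0175, 0.0077]
eef_rot: [-2.846, -1.328, -0.002]
force: [-4.7, 0.9, 12.6]
opening: 0.0637
grasp_force: 80.2
```

```bash
python3 -m inch '[[0,0,0,0,0,0,80],[0,0,0,0,0,0,90],[0,0,0,0,0,0,100],[0,0,0,0,0,0,100],[0,0,0,0,0,-0.04,100],[0,0,0,0,0,-0.12,100],[0,0,0,0,0,-0.15,100],[0,0,0,0,0,-0.15,100]]'
python3 - <<'E'
from h import *
from m2 import meas
S={k:cap(k) for k in('top','side')}
meas(S,dict(plate=('z',.636,.017,.075,.018,.033)))
E
python3 go.py .636 .017 .07 18
```

```text
time: 26.25
tcp_pos: [0.4708, -0.0179, 0.1225]
eef_rot: [2.847, 1.328, -0.003]
force: [1.1, 0.4, 0.3]
opening: 0.0854
grasp_force: 0.0
plate top 588 mean [634.4  17.5  26. ] rect [635.2  17.3] [ 62.4 119. ] 18.3 circ 633.9 16.4 64.4
plate side 760 mean [636.6  12.8  26.5] rect [637.7  15.9] [ 64.1 122.2] 16.5 circ 639.3 17.6 67.0
t 26.35 tcp [ 0.4754 -0.0175  0.1258] yaw -40.0 q7 -0.37 F [ 1.2  0.9 -0.3] open 0.0851 grip 0.0
turn [ 0.006 -0.003 -0.644] | then shift [-0.067  0.654  0.223] | shift first [0.517 0.402 0.229]
```

```bash
python3 -m inch '[[0,0,0,0.129,0.1,0,100],[0,0,0,0.129,0.1,0,100],[0,0,0,0.129,0.1,0,100],[0,0,0,0.129,0.1,0,100],[0,0,-0.092,0,0,0,100],[0,0,-0.092,0,0,0,100],[0,0,-0.092,0,0,0,100],[0,0,-0.092,0,0,0,100]]'
python3 -m inch '[[0,0,-0.092,0,0,0,100],[0,0,-0.092,0,0,0,100],[0,0,-0.092,0,0,0,100],[0,0,0,0,0,0.1,100],[0,0,0,0,0,0.1,100],[0,0,0,0,0,0,100],[0,0,0,0,0,0,100],[0,0,0,0,0,0,100]]'
python3 - <<'E'
from h import *
im,_=cap('side')
a=cv2.resize(im[90:270,230:430],None,fx=3,fy=3,interpolation=2);cv2.imwrite('pics/s8c.png',a[:,:,::-1])
E
python3 go.py .636 .017 .005 18
```

```text
time: 27.15
tcp_pos: [0.6302, 0.0171, 0.1204]
eef_rot: [-2.343, -2.091, 0.003]
force: [-0.3, -0.3, -0.3]
opening: 0.0855
grasp_force: 0.0
time: 27.95
tcp_pos: [0.6318, 0.017, 0.0725]
eef_rot: [1.846, 2.54, 0.001]
force: [0.2, -0.0, -0.5]
opening: 0.0851
grasp_force: 0.0
t 28.0 tcp [0.632  0.0171 0.0727] yaw 18.0 q7 0.57 F [ 0.5 -0.5  0.2] open 0.0854 grip 0.0
turn [0.002 0.001 0.   ] | then shift [-0.005  0.015  0.271] | shift first [-0.005  0.014  0.271]
```

View pics/s8c.png

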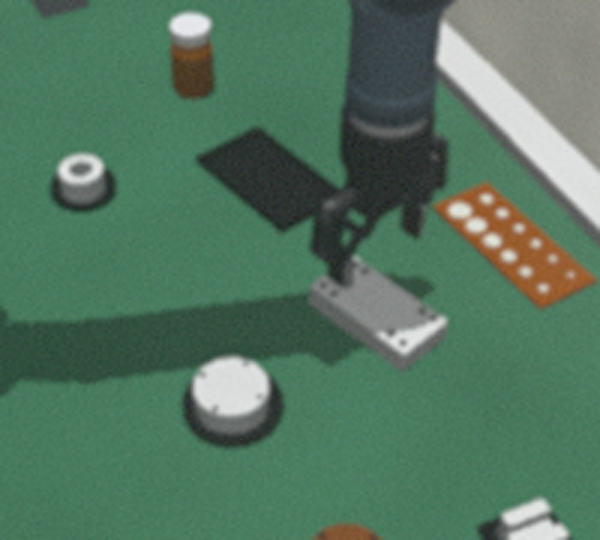

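The disc sits in its nest at crop (230,390). The gripper is over the plate (378,310), with the fingers across its long sides. Gripping the plate.

```bash
python3 -m inch '[[0,0,0,-0.005,0.015,0.1,100],[0,0,0,0,0,0.08,100],[0,0,0,0,0,0.06,100],[0,0,0,0,0,0.026,100],[0,0,0,0,0,0.003,100],[0,0,0,0,0,0,100],[0,0,0,0,0,0,85],[0,0,0,0,0,0,75]]' 40
python3 -m inch '[[0,0,0,0,0,0,65],[0,0,0,0,0,0,60],[0,0,0,0,0,0,55],[0,0,0,0,0,0,50],[0,0,0,0,0,0,50],[0,0,0,0,0,0,50],[0,0,0,0,0,0,50],[0,0,0,0,0,0,50]]' 80
python3 go.py .6355 .2435 .1 13.5
```

```text
time: 28.8
tcp_pos: [0.6357, 0.0172, 0.005]
eef_rot: [1.846, 2.541, 0.002]
force: [0.3, 0.1, -0.6]
opening: 0.0638
grasp_force: 0.0
time: 29.6
tcp_pos: [0.637, 0.0175, 0.006]
eef_rot: [1.845, 2.539, 0.005]
force: [-0.3, 0.9, 6.7]
opening: 0.0582
grasp_force: 88.0
t 29.6 tcp [0.637  0.0175 0.006 ] yaw 18.0 q7 0.62 F [-0.3  0.9  6.7] open 0.0582 grip 88.0
turn [0.003 0.    0.05 ] | then shift [ 0.88   0.205 -0.376] | shift first [ 0.861  0.276 -0.375]
```

```bash
python3 -m inch '[[0,0,0,0,0,-0.04,50],[0,0,0,0,0,-0.08,50],[0,0,0,0,0,-0.12,50],[0,0,0,0,0,-0.1,50],[0,0,0.05,0,0,0,50],[0,0,0,0.11,0.026,0,50],[0,0,0,0.11,0.026,0,50],[0,0,0,0.11,0.026,0,50]]'
python3 -m inch '[[0,0,0,0.11,0.026,0,50],[0,0,0,0.11,0.026,0,50],[0,0,0,0.11,0.026,0,50],[0,0,0,0.11,0.025,0,50],[0,0,0,0.11,0.024,0,50],[0,0,0,0,0,0.09,50],[0,0,0,0,0,0.09,50],[0,0,0,0,0,0,50]]'
python3 - <<'E'
from h import *
im,_=cap('side')
a=cv2.resize(im[60:240,200:400],None,fx=3,fy=3,interpolation=2);cv2.imwrite('pics/s9c.png',a[:,:,::-1])
E
python3 go.py .6355 .2435 .0105 13.5
```

```text
time: 30.4
tcp_pos: [0.6323, 0.1026, 0.0878]
eef_rot: [-1.944, -2.464, 0.004]
force: [0.6, 0.4, -3.6]
opening: 0.0581
grasp_force: 87.0
time: 31.2
tcp_pos: [0.6274, 0.2421, 0.0387]
eef_rot: [-1.939, -2.464, 0.017]
force: [-1.1, 0.6, -5.5]
opening: 0.0579
grasp_force: 87.8
t 31.25 tcp [0.6293 0.2419 0.0407] yaw 13.5 q7 0.17 F [-1.  -0.5 -5. ] open 0.0581 grip 87.8
turn [-0.006  0.001  0.   ] | then shift [0.    0.026 0.121] | shift first [0.001 0.027 0.121]
```

View pics/s9c.png

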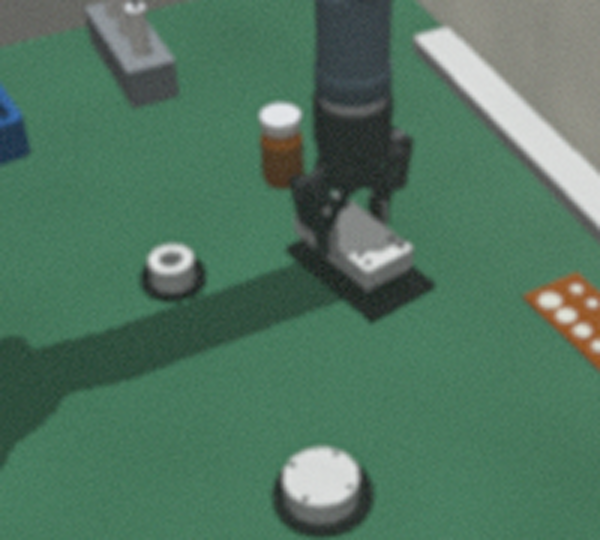

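The plate is held over the oblong nest at crop (360,255) and aligned with it; the jar is clear. I'll let the arm settle, then lower.

```bash
python3 -m inch '[[0,0,0,0,0,0,50],[0,0,0,0,0,0,50],[0,0,0,0,0,0,50],[0,0,0,0,0.01,0.04,50],[0,0,0,0,0,0.03,50],[0,0,0,0,0,0,50],[0,0,0,0,0,0,50],[0,0,0,0,0,0,50]]'
python3 go.py .6355 .2435 .0105 13.5
```

```text
time: 32.05
tcp_pos: [0.6358, 0.2437, 0.0265]
eef_rot: [1.945, 2.467, -0.0]
force: [-0.1, -0.9, -5.1]
opening: 0.0582
grasp_force: 87.8
t 32.05 tcp [0.6358 0.2437 0.0265] yaw 13.5 q7 0.18 F [-0.1 -0.9 -5.1] open 0.0582 grip 87.8
turn [0. 0. 0.] | then shift [-0.    -0.001  0.064] | shift first [-0.    -0.001  0.064]
```

```bash
python3 -m inch '[[0,0,0,0,0,0.03,50],[0,0,0,0,0,0.02,50],[0,0,0,0,0,0.014,50],[0,0,0,0,0,0,50],[0,0,0,0,0,0.003,50],[0,0,0,0,0,0,50],[0,0,0,0,0,0.002,50],[0,0,0,0,0,0,50]]'
python3 -m inch '[[0,0,0,0,0,0.001,50],[0,0,0,0,0,0,50],[0,0,0,0,0,0.001,50],[0,0,0,0,0,0,50],[0,0,0,0,0,0,50],[0,0,0,0,0,0,50],[0,0,0,0,0,0,50],[0,0,0,0,0,0,50]]'
```

```text
time: 32.85
tcp_pos: [0.6357, 0.2438, 0.0093]
eef_rot: [1.945, 2.467, 0.0]
force: [-0.4, 0.6, -4.7]
opening: 0.0578
grasp_force: 87.9
time: 33.65
tcp_pos: [0.6358, 0.2437, 0.0092]
eef_rot: [-1.945, -2.467, -0.0]
force: [-3.7, -0.6, 2.4]
opening: 0.058
grasp_force: 88.8
```

```bash
python3 -m inch '[[0,0,0,0,0,0.002,50],[0,0,0,0,0,0,50],[0,0,0,0,0,0,50],[0,0,0,0,0,0,70],[0,0,0,0,0,0,80],[0,0,0,0,0,0,90],[0,0,0,0,0,0,100],[0,0,0,0,0,0,100]]'
python3 -m inch '[[0,0,0,0,0,-0.04,100],[0,0,0,0,0,-0.12,100],[0,0,0,0,0,-0.16,100],[0,0,0,0,0,-0.2,100],[0,0,0,0,0,-0.2,100],[0,0,0,0,0,-0.1,100],[0,0,0,0,0,0,100],[0,0,0,0,0,0,100]]'
python3 - <<'E'
from h import *
from m2 import meas
S={k:cap(k) for k in('top','side')}; im=S['side'][0]
meas(S,dict(plate=('z',.6355,.2435,.075,.02,.04),disc=('z',.4725,-.0185,.042,.02,.04),block=('z',.626,-.253,.03,.02,.04),collar=('z',.455,.315,.03,.02,.04)))
a=cv2.resize(im[80:380,220:500],None,fx=2,fy=2,interpolation=2);cv2.imwrite('pics/s10c.png',a[:,:,::-1])
E
```

```text
time: 34.45
tcp_pos: [0.6361, 0.2439, 0.0083]
eef_rot: [1.944, 2.467, 0.001]
force: [-0.2, 0.1, 0.4]
opening: 0.085
grasp_force: 0.0
time: 35.25
tcp_pos: [0.636, 0.2438, 0.2145]
eef_rot: [1.945, 2.467, 0.003]
force: [0.3, 0.8, -0.4]
opening: 0.0855
grasp_force: 0.0
plate top 471 mean [632.5 230.5  28.9] rect [633.1 243.1] [ 61.8 120.3] 13.5 circ 632.5 242.2 65.1
plate side 569 mean [635.  236.8  29.2] rect [637.5 242.3] [ 64.  122.3] 13.3 circ 638.6 242.3 65.7
disc top 300 mean [469.3 -17.1  29. ] rect [470.  -16.7] [61.5 64.1] 0.5 circ 469.9 -17.2 32.9
disc side 434 mean [472.1 -20.4  29.2] rect [472.9 -18.4] [64.6 65.2] 27.2 circ 472.7 -17.6 34.4
block top 100 mean [ 623.7 -252.4   28.5] rect [ 623.9 -252.3] [37.5 37.1] 87.2 circ 623.2 -252.0 25.3
block side 241 mean [ 626.3 -253.9   29.1] rect [ 627.4 -252.9] [40.2 40. ] 86.5 circ 627.7 -253.7 27.0
collar top none
collar side 138 mean [454.9 309.3  29.1] rect [455.  310.4] [47.1 43.4] 58.5 circ 457.1 310.4 24.6
```

View pics/s10c.png

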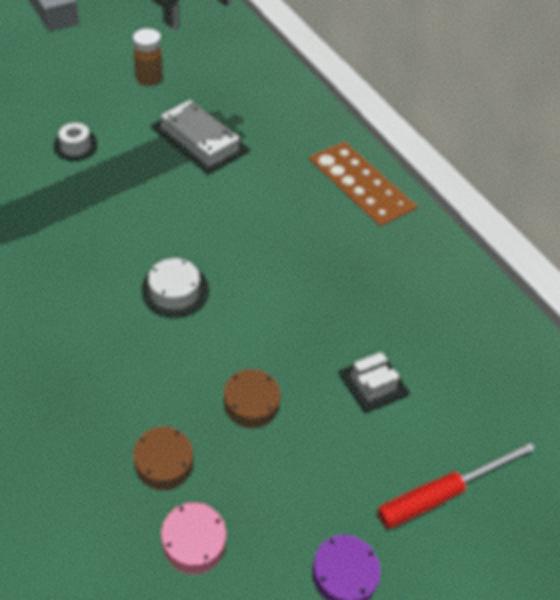

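All four parts lie flat and centred in their nests: plate (203,135), collar (75,138), disc (175,283), block (374,378). The jar and screwdriver look undisturbed.

```bash
python3 -c "
from h import *
print(ticket.job_done())"
```

```text
the job is handed in; nothing more can be done
None
```

I took both stacks apart, set the plate, block, disc and collar upright and flat in their own nests, left the jar and screwdriver alone, and handed the job in after about 35 s of robot time; no verdict was shown.

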